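Bring the wheel-bolt jar round on the parts carousel and hold it there

TASK

The parts carousel on the bench is locked: swing its locking lever a quarter turn, until it points straight out from the carousel, to free it. Then turn the carousel until the jar with the wheel bolt standing on its lid faces the front, centred behind the pick tray, so that it can be picked from across the bench. The lock stays off, so finish while gripping the carousel's rail and holding it still there; leave the other things on the bench where they are.

Things in the scene. Friction and masses are not known exactly. Their poses are not given: they have to be found in the camera images.
- stand: Fixed grey stand of the parts carousel, bolted to the bench: square base plate 270 x 270 x 12 mm. Origin: on the carousel's vertical turning axis, at bench height. Its x axis points to the front of the stand, the side with the pick tray, away from the robot; z is up. It stands at a different place and yaw (up to 15 degrees) each time.
- front_mid (a point): Middle of the near rim of the pick tray, a shallow open grey tray (76 x 130 x 30 mm) fixed to the front of the stand; this point is 165 mm from the turning axis, straight in front of it, 30 mm above the bench. It marks the front and does not turn.
- hub_top (a point): Top of the steel hub in the middle of the carousel, on the turning axis, 114 mm above the bench. The aluminium tray has a radius of 158 mm, its floor is 42 mm up. Six clear jars, 52 mm across, are fixed to it, centres 85 mm from the axis, 60 degrees apart. Locked, it has only a few degrees of play; freed, it turns endlessly both ways, easily (about 0.5 N at the rail), and hardly runs on.
- rail: Steel rail of the carousel: a level ring of round 9 mm tube that turns with it, centre line of radius 148 mm, 82 mm above the bench and 40 mm above the tray floor, on six posts midway between the jars. 32 mm are free between tube and jars: it can be gripped across the tube from above anywhere. Origin: centre of the ring, at tube height; its x axis points to the wheel-bolt jar.
- bolt_jar (a point): Middle of the lid's top of the wanted jar, the one with a wheel bolt standing upright, head down, on its lid (46 mm tall, shank 16 mm, the highest thing on the carousel; the other five lids carry low samples such as a washer or a nut). 85 mm from the turning axis, 94 mm above the bench. Turns with the carousel; starts anywhere round it except near the front.
- lock_lever (a joint): Angle of the locking lever about its upright pivot, rad: 0 = locked, lying along the carousel's edge and pointing towards the front; it grows anticlockwise seen from above; 1.571 = pointing straight out from the carousel, free; stop at 2.2. It draws a plunger out of a toothed ring under the tray, clear from about 1.2 on. It is stiff (about 2 N at the grip) and stays where it is left.
- lever_grip (a point): Centre of the locking lever's upright round black grip: 22 mm diameter, from 42 to 81 mm above the bench, this point 64 mm above it. 85 mm from the pivot, on a flat steel arm whose top is 36 mm above the bench. About 50 mm are free between grip and rail. Moves with the lever.
- lever_pivot (a point): Point on the locking lever's upright pivot axis, 64 mm above the bench; 196 mm from the turning axis, on the robot's side of the stand and to the left (120 degrees anticlockwise from the front).
- oil_filter: Bystander: white oil filter can, 76 mm diameter, 88 mm high, upright. Origin: centre of its underside.
- pad_carton: Bystander: cardboard carton, 80 x 125 x 60 mm. Origin: centre of its underside.
- bearing: Bystander: steel bearing lying flat, 72 mm across, 20 mm high. Origin: centre of its underside.
- spanner: Bystander: steel spanner lying flat, 190 mm long. Origin: centre of its underside.
- spray_can: Bystander: spray can, 64 mm diameter, 160 mm high, upright. Origin: centre of its underside.
- plug_box: Bystander: small box of spark plugs, 100 x 28 x 28 mm. Origin: centre of its underside.
- brake_disc: Bystander: brake disc lying flat, 190 mm across, 36 mm high. Origin: centre of its underside.

How it is judged:
By the outcome, as a careful person would: the job done as asked, in the order asked, and still so for the second after the job is handed in, while the arm keeps its last pose, push and grip.
It also fails if it takes over 67 s, if anything falls off the work surface, if the arm or the gripper's body presses on something with over 40 N, if the wrist force passes 120 N, or if a joint passes its speed limit or range.

ROBOT

A 6-joint arm with a two-finger parallel gripper is mounted at the origin on the work surface. World frame = base frame: x ahead of the robot, y to its left, z up, the work surface at z = 0. Lengths are in mm, angles in rad, forces in N, time in s.
With the tool pointing down it reaches from about 350 to 925 mm from the base axis. Payload 6.4 kg.
Tool frame: the origin (TCP) lies midway between the tips of the shut fingers; the grasp point (between the pads) lies 19 mm behind it; z points along the fingers, y is the line along which they close (so a half turn about z gives the same grasp; the last joint's range is limited). The gripper opens to 94 mm and grips with 3 to 60 N. Pads are 16 mm wide; open, the fingers measure 119 mm over their backs; the gripper's body (75 mm by 177 mm) begins 78 mm behind the grasp point.
Start: joints at [-1.441, 0.245, 1.558, -0, 1.339, -0.174], TCP at [194.451, -620.244, 205.455] pointing down, gripper open.
Joint ranges: [-3.13, 3.13], [-1.02, 2.26], [0.13, 2.54], [-0.95, 4.09], [0.21, 2.88], [-2.74, 2.74]. Speed limits (rad/s): [2.57, 2.57, 3.14, 3.14, 3.14, 3.14].

INTERFACE

Orientations are given as a unit quaternion [x, y, z, w].
In Python, from rig import ctrl, viewer, hand_in gives the robot as it stands.
- The arm moves only by the shell command python3 -m jog 'ROWS' [FORCE]. ROWS is a JSON object of lists of equal length, an entry for each row: "rot": the turn, a rotation vector about the world's x, y, z in rad, a list of three; "delta_pos": the shift along the world's x, y, z in cm, a list of three; "fingers": the finger opening in cm, from 0 to 9.4. In form: {"rot": [[wx, wy, wz], ...], "delta_pos": [[x, y, z], ...], "fingers": [fingers, ...]}. A call has 1 to 5 rows; each row shifts and turns the commanded pose from where the row before left it; what a row does not reach is not made up. A row lasts 1/8 s, in which the tool goes at most 62.5 mm and 10.7 degrees, less where a joint would pass 70% of its speed; a pose out of reach is approached as far as the arm can. A call with a gripper value outside its range is refused whole. The fingers move at their own pace and stop on an object; FORCE is the grip in N (left out, the last holds). Time passes only in rows, so rows that do not move let the fingers close. It gives the time, the measured TCP pose, the force, the opening and the grip force at its end, in the units of the state.
- ctrl.observe(): the state, without advancing time (a new reading comes with each control period).
- viewer.grab_frame(name): name is "side" or "top" or "wrist"; returns a dict with "img" (384x512x3 uint8, red, green, blue), "camera_matrix" (3x3 intrinsics, pixels), "rvec" (rotation vector, rad) and "tvec" (3), from world to camera coordinates, as OpenCV has them. Camera axes: x right, y down, z forward; pixel columns grow to the right and rows downward; lengths in mm; the calibration is good to about 2 mm. A picture is of the moment at which its call begins. There is no depth.
- hand_in(): hands the job in; it is judged then, once.
The state is a dict: "t": time; "joint_pos": joint angles; "dq": joint speeds; "effort": joint torques, N m; "tcp_pos": TCP position; "tool_rot": TCP orientation; "wrist_force": force on the tool from outside, world axes, zero at the start; "wrist_torque": the same for the moment, N m; "grip_width": opening from 0.0 (shut) to 1.0 (fully open); "gripper_force": force on a finger pad.
Only numpy, scipy, OpenCV 4.12 (cv2) and the standard library are available. Lean on these libraries where they do the work, as an engineer would, in place of code of your own. Each camera call takes 0.05 s, during which the arm holds its last target. There are 200 camera calls.

## Working session

There is one attempt and no reset: what is moved stays moved. The work goes in short steps, Python scripts to look and compute and a shell command to move; the robot and the scene stay as the last step left them, time stands still between calls to the robot, and variables do not carry over. Pictures are saved under pics/ and viewed, at most 10 in all, crops included, and the job is handed in when it is done.

```bash
mkdir -p pics; ls; python3 - <<'E'
from rig import ctrl, viewer
import cv2
o=ctrl.observe(); print(o['t'],o['tcp_pos'],o['tool_rot'],o['grip_width'])
for n in ['top','side']:
    f=viewer.grab_frame(n); cv2.imwrite(f'pics/{n}0.png',cv2.resize(f['img'][:,:,::-1],(800,600),interpolation=cv2.INTER_CUBIC))
    print(f['camera_matrix'],f['rvec'],f['tvec'])
E
```

```text
pics
0.0 [ 194.39212923 -619.62179918  204.34970432] [ 9.88482723e-01  1.51330699e-01  2.16065369e-05 -9.62519096e-04] 1.0052070057140208
[[371.01852754   0.         258.17665402]
 [  0.         371.01852754 192.37213631]
 [  0.           0.           1.        ]] [ 2.1740631  -2.17279208  0.07436697] [  -1.81217548  570.94280511 1193.60843154]
[[464.86482309   0.         252.48861781]
 [  0.         464.86482309 193.31132948]
 [  0.           0.           1.        ]] [ 0.96434024 -2.61762302  0.91002083] [ 410.86026599  340.82964249 1589.85694221]
```

View pics/top0.png

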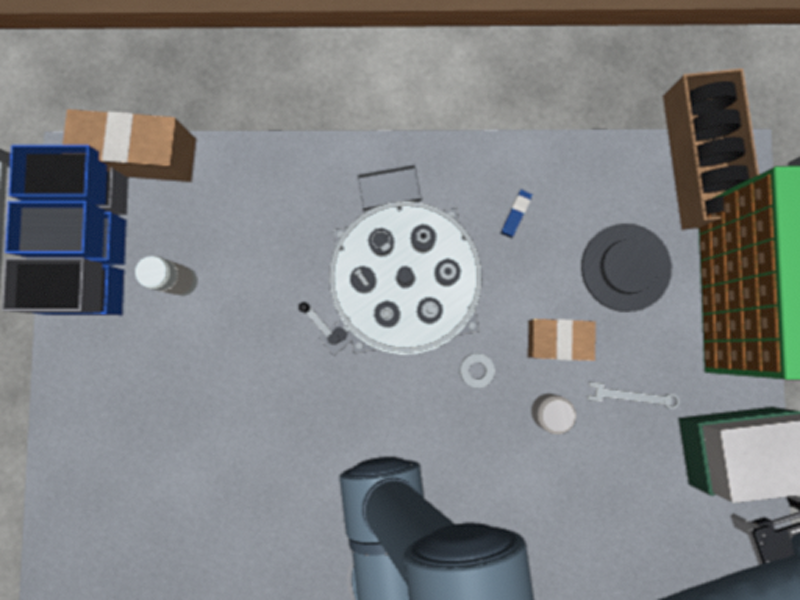

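View pics/side0.png

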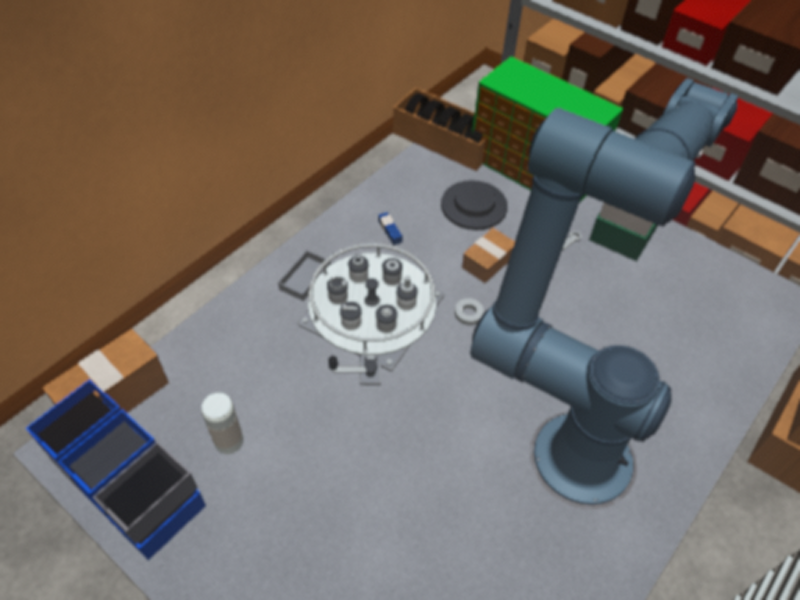

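```bash
python3 - <<'E'
from rig import viewer
import cv2,numpy as np
a=cv2.imread('pics/top0.png');
f=viewer.grab_frame('top')['img'][:,:,::-1]; g=viewer.grab_frame('side')['img'][:,:,::-1]
# crops: 120x... at 4x
A=cv2.resize(f[100:235,185:315],None,fx=3.05,fy=3.05,interpolation=cv2.INTER_CUBIC)
B=cv2.resize(g[145:255,170:295],None,fx=3.15,fy=3.15,interpolation=cv2.INTER_CUBIC)
c=np.zeros((max(A.shape[0],B.shape[0]),A.shape[1]+B.shape[1],3),np.uint8)
c[:A.shape[0],:A.shape[1]]=A;c[:B.shape[0],A.shape[1]:]=B
print(c.shape,A.shape);cv2.imwrite('pics/crop0.png',c)
E
```

```text
(412, 790, 3) (412, 396, 3)
```

View pics/crop0.png

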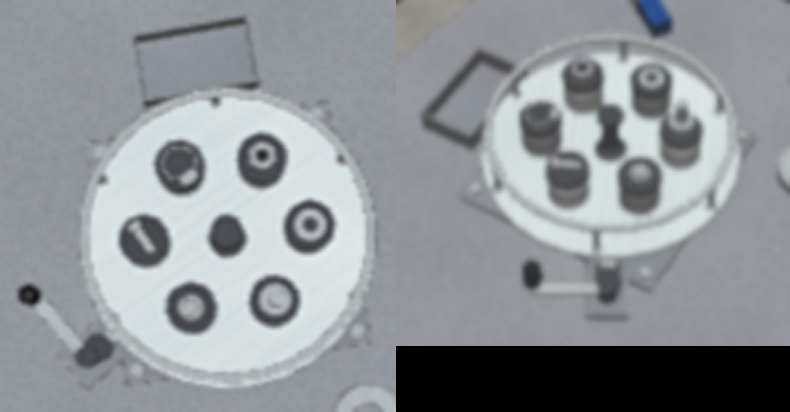

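```bash
cat > geo.py <<'E'
import cv2,numpy as np
from rig import viewer,ctrl
def cam(n):
    f=viewer.grab_frame(n);return f['camera_matrix'],cv2.Rodrigues(f['rvec'])[0],f['tvec'].reshape(3),f['img']
def back(c,uv,z):
    K,R,t,_=c; d=R.T@np.linalg.solve(K,[uv[0],uv[1],1]); o=-R.T@t
    return o+d*(z-o[2])/d[2]
def proj(c,p):
    K,R,t,_=c;q=K@(R@np.array(p)+t);return q[:2]/q[2]
E
python3 - <<'E'
from geo import *
T=cam('top');S=cam('side')
def tp(x,y,z):return back(T,(x/3.05+185-.33,y/3.05+100-.33),z)[:2]
def sp(x,y,z):return back(S,((x-396)/3.15+170-.33,y/3.15+145-.33),z)[:2]
hub=tp(227,233,114);hs=sp(611,113,114)
print('hub',hub,hs)
mid=(tp(147,103,30)+tp(257,85,30))/2; far=(tp(135,40,30)+tp(245,20,30))/2
for m in(mid,far):d=m-hub;print('front',m,np.hypot(*d),np.degrees(np.arctan2(d[1],d[0])))
print('tray side',sp(472,145,30),sp(425,120,30),sp(482,52,30))
for p in [(180,165),(262,157),(308,226),(274,298),(191,306),(144,239)]:
    w=tp(*p,94);d=w-hub;q=proj(S,[*w,94]);print(p,w,np.hypot(*d),np.degrees(np.arctan2(d[1],d[0])),((q-[170,145]+.33)*3.15+[396,0]).round())
print('grip',tp(29,294,81),sp(532,268,75));print('pivot',tp(93,348,60),sp(608,280,60))
print('bolt side',sp(682,124,94),sp(683,102,140))
# rail ellipse outline (radius): outer extents in top
for p in [(82,236),(376,236),(230,385),(230,88)]: print(p,tp(*p,82))
E
```

```text
hub [613.35979392  -5.42406505] [613.47894192  -2.91588114]
front [775.76658037  22.73543807] 164.8299787703007 9.836644210594105
front [846.74132447  36.0057578 ] 237.0303124627628 10.066264447807798
tray side [755.5595516   96.49607694] [827.96010287 106.45121553] [854.0870934  -22.15104469]
(180, 165) [685.88129139  42.88780788] 87.14014380255097 33.67048626715192 [541. 115.]
(262, 157) [694.03848259 -40.89096668] 88.13031213810945 -23.730618055850165 [582.  72.]
(308, 226) [622.99944636 -87.48969881] 82.62984414667832 -83.30058114376409 [651.  79.]
(274, 298) [549.68744072 -52.78734081] 79.35646446421798 -143.35593989141975 [679. 126.]
(191, 306) [541.55960048  31.13459702] 80.57172921704458 153.01607069123347 [638. 172.]
(144, 239) [609.78516632  79.1883644 ] 84.68790456496586 92.41914049990402 [567. 166.]
grip [554.62971442 197.97407047] [553.12722147 201.29362353]
pivot [499.87280164 134.35012612] [484.34695594 150.3081365 ]
bolt side [548.94484193 -58.13420974] [546.51001626 -54.7379692 ]
(82, 236) [614.37057446 144.0581426 ]
(376, 236) [ 614.21901578 -157.80932843]
(230, 385) [461.92922791  -8.26901332]
(230, 88) [768.9305909   -8.05307966]
```

```bash
for i in 1 2 3; do python3 -m jog '{"rot":[[0,0,0.0554],[0,0,0.0554],[0,0,0.0554],[0,0,0.0554],[0,0,0.0554]],"delta_pos":[[2.4,5.45,0.1],[2.4,5.45,0.1],[2.4,5.45,0.1],[2.4,5.45,0.1],[2.4,5.45,0.1]],"fingers":[5.5,5.5,5.5,5.5,5.5]}' 20; done
python3 - <<'E'
from geo import *
f=viewer.grab_frame('wrist');cv2.imwrite('pics/w1.png',f['img'][:,:,::-1])
o=ctrl.observe();print(o)
c=(f['camera_matrix'],cv2.Rodrigues(f['rvec'])[0],f['tvec'].reshape(3),0)
print(proj(c,[554,198.5,81]),-c[1].T@c[2])
E
```

```text
t: 0.92
tcp_pos: [314.9, -346.0, 210.6]
tool_rot: [0.958, 0.287, 0.0, 0.0]
wrist_force: [0.7, -0.7, -0.4]
grip_width: 0.586
gripper_force: 0.0
t: 1.55
tcp_pos: [435.0, -73.4, 215.9]
tool_rot: [0.909, 0.417, 0.0, 0.001]
wrist_force: [0.4, 0.7, -0.3]
grip_width: 0.588
gripper_force: 0.0
t: 2.17
tcp_pos: [555.0, 199.3, 220.6]
tool_rot: [0.843, 0.538, 0.0, 0.0]
wrist_force: [0.6, -0.4, 0.2]
grip_width: 0.584
gripper_force: 0.0
{'t': 2.225, 'joint_pos': array([0.15942943, 0.0985044 , 1.69646056, 0.00341366, 1.34469045,
       0.58740726]), 'dq': array([-0.07160914, -0.06449705,  0.08253545, -0.03742954,  0.01959845,
       -0.05153671]), 'effort': array([ -4.6418573 , -35.73225617, -30.04114866,  -0.63795788,
         0.34338953,   0.10147142]), 'tcp_pos': array([556.27981317, 204.43641432, 220.2465176 ]), 'tool_rot': array([ 0.84134411,  0.54049642,  0.00155379, -0.00113669]), 'wrist_force': array([-3.16363414,  1.82764965,  1.07141682]), 'wrist_torque': array([-0.01872462,  0.05591994,  0.02413525]), 'gripper_force': 0.0, 'grip_width': 0.5864058624806722}
[254.12353684 179.74063946] [590.95504547 275.42752921 399.4377919 ]
```

View pics/w1.png

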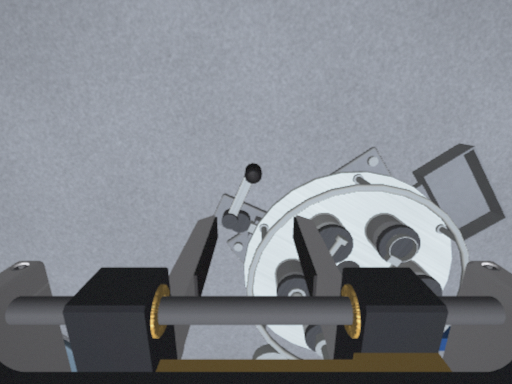

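```bash
python3 -m jog '{"rot":[[0,0,0],[0,0,0]],"delta_pos":[[0,0,0],[0,0,0]],"fingers":[5.5,5.5]}' 20
python3 - <<'E'
from geo import *
f=viewer.grab_frame('wrist');c=cam('wrist');im=c[3]
cv2.imwrite('pics/w2.png',cv2.resize(im[100:340,200:512,::-1],None,fx=2.5,fy=2.5,interpolation=cv2.INTER_CUBIC))
np.save('pics/c2.npy',np.array([c[0],c[1],np.tile(c[2],(3,1))]))
print(ctrl.observe()['tcp_pos'])
E
```

```text
t: 2.48
tcp_pos: [554.1, 196.5, 220.3]
tool_rot: [0.844, 0.537, -0.0, 0.0]
wrist_force: [-0.2, -1.5, 0.2]
grip_width: 0.586
gripper_force: 0.0
[554.24515717 196.08728405 220.6441717 ]
```

View pics/w2.png

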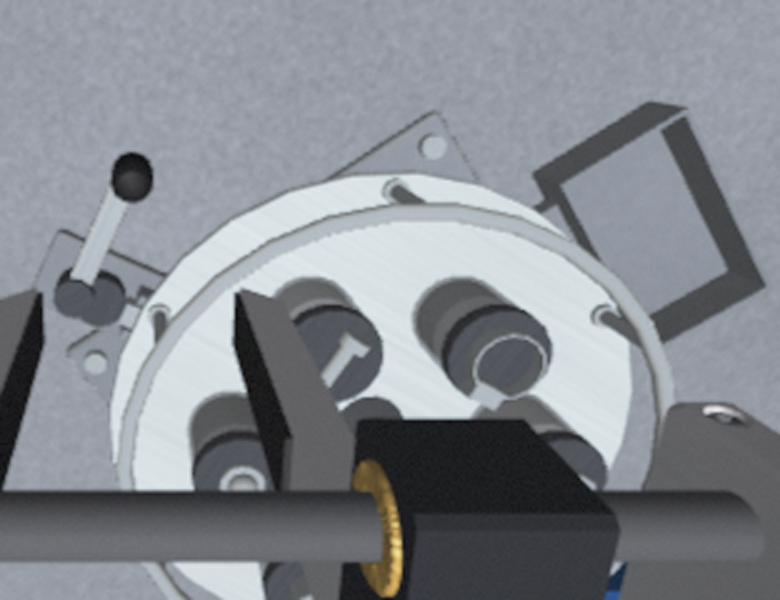

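```bash
python3 - <<'E'
from geo import *
from scipy.optimize import least_squares
a=np.load('pics/c2.npy');c=(a[0],a[1],a[2][0],0)
w=lambda x,y,z:back(c,(x/2.5+200-.3,y/2.5+100-.3),z)[:2]
P=np.array([w(*p,82) for p in [(129,425),(185,318),(245,260),(320,224),(420,211),(500,222),(570,250),(630,305),(662,370)]])
s=least_squares(lambda q:np.hypot(*(P-q[:2]).T)-148,[614,-6]);print('axis',s.x,s.fun.round(1))
print('grip',w(133,177,81))
A=[w(*p,30) for p in [(687,107),(765,285),(536,174),(660,340)]]
for i,j in((0,1),(2,3)):
    m=(A[i]+A[j])/2;d=m-s.x;print(m,np.hypot(*d),np.degrees(np.arctan2(d[1],d[0])))
for p in[(343,350),(511,355),(243,472)]:
    m=w(*p,94);d=m-s.x;print(m,np.hypot(*d),np.degrees(np.arctan2(d[1],d[0])))
E
```

```text
axis [616.3019984   -2.55019159] [-0.6 -1.1  1.5  1.5 -0.5 -1.2 -0.3 -0.2  0.5]
grip [556.63425752 206.48717193]
[850.85701594  41.90627256] 238.73088081678762 10.732269249068015
[776.65990794  36.20956383] 164.97568848135273 13.588217194563065
[615.73618583  84.15141588] 86.70345369085186 90.37390554673978
[691.30158058  45.8913595 ] 89.28337582538857 32.8580512678716
[542.74936074  38.77643671] 84.36753352931875 150.66990642580404
```

```bash
python3 -m jog '{"rot":[[0,0,0],[0,0,0],[0,0,0],[0,0,0],[0,0,0]],"delta_pos":[[0.1,0.4,-4],[0,0,-4],[0,0,-4],[0,0,-3],[0,0,-2.2]],"fingers":[5.5,5.5,5.5,5.5,5.5]}' 20
python3 -m jog '{"rot":[[0,0,0],[0,0,0],[0,0,0],[0,0,0],[0,0,0]],"delta_pos":[[0,0,0],[0,0,0],[0,0,0],[0,0,0],[0,0,0]],"fingers":[5.5,1.6,1.6,1.6,1.6]}' 20
```

```text
t: 3.2
tcp_pos: [554.7, 199.9, 47.2]
tool_rot: [0.844, 0.537, -0.001, -0.0]
wrist_force: [-0.7, 0.4, 0.4]
grip_width: 0.581
gripper_force: 0.0
t: 3.82
tcp_pos: [555.2, 201.4, 49.0]
tool_rot: [0.843, 0.538, -0.0, -0.0]
wrist_force: [-3.1, -0.1, 3.8]
grip_width: 0.222
gripper_force: 20.0
```

```bash
python3 -m jog '{"rot":[[0,0,0.052],[0,0,0.052],[0,0,0.052],[0,0,0.052],[0,0,0.052]],"delta_pos":[[-0.61,0.65,0],[-0.67,0.58,0],[-0.73,0.51,0],[-0.78,0.43,0],[-0.82,0.35,0]],"fingers":[1.6,1.6,1.6,1.6,1.6]}' 25
python3 -m jog '{"rot":[[0,0,0.052],[0,0,0.052],[0,0,0.052],[0,0,0.052],[0,0,0.052]],"delta_pos":[[-0.85,0.26,0],[-0.87,0.17,0],[-0.89,0.08,0],[-0.89,-0.02,0],[-0.88,-0.11,0]],"fingers":[1.6,1.6,1.6,1.6,1.6]}'
python3 -m jog '{"rot":[[0,0,0.052],[0,0,0.052],[0,0,0.052],[0,0,0.052],[0,0,0.052]],"delta_pos":[[-0.87,-0.20,0],[-0.84,-0.29,0],[-0.81,-0.38,0],[-0.76,-0.46,0],[-0.71,-0.53,0]],"fingers":[1.6,1.6,1.6,1.6,1.6]}'
python3 -m jog '{"rot":[[0,0,0],[0,0,0]],"delta_pos":[[0,0,0],[0,0,0]],"fingers":[1.6,1.6]}'
```

```text
t: 4.45
tcp_pos: [522.1, 227.9, 49.2]
tool_rot: [0.766, 0.643, 0.004, 0.001]
wrist_force: [9.5, 7.2, -6.6]
grip_width: 0.224
gripper_force: 25.0
t: 5.08
tcp_pos: [477.4, 231.9, 49.3]
tool_rot: [0.676, 0.737, 0.003, 0.001]
wrist_force: [4.2, 6.0, -4.7]
grip_width: 0.229
gripper_force: 25.0
t: 5.7
tcp_pos: [437.1, 213.1, 49.4]
tool_rot: [0.575, 0.818, 0.003, 0.001]
wrist_force: [3.3, 5.7, -0.8]
grip_width: 0.225
gripper_force: 25.0
t: 5.95
tcp_pos: [436.4, 212.4, 49.3]
tool_rot: [0.576, 0.818, 0.001, 0.0]
wrist_force: [-1.4, 5.0, 5.9]
grip_width: 0.223
gripper_force: 25.0
```

```bash
python3 -m jog '{"rot":[[0,0,0],[0,0,0],[0,0,0],[0,0,0],[0,0,0]],"delta_pos":[[0,0,0],[0,0,0],[0,0,5],[0,0,6],[0,0,6]],"fingers":[5,5,5,5,5]}'
for i in 1 2 3; do python3 -m jog '{"rot":[[0,0,-0.1745],[0,0,-0.1745],[0,0,-0.1745],[0,0,-0.1745],[0,0,-0.1745]],"delta_pos":[[1.825,-0.69,0],[1.825,-0.69,0],[1.825,-0.69,0],[1.825,-0.69,0],[1.825,-0.69,0]],"fingers":[3,3,3,3,3]}'; done
python3 -m jog '{"rot":[[0,0,0],[0,0,0]],"delta_pos":[[0,0,0],[0,0,0]],"fingers":[3,3]}'
python3 - <<'E'
from geo import *
T=cam('top');S=cam('side');W=cam('wrist')
A=cv2.resize(T[3][100:235,185:315],None,fx=3.05,fy=3.05,interpolation=cv2.INTER_CUBIC)
B=W[3][:,:,:]
c=np.zeros((500,396+400,3),np.uint8);c[:412,:396]=A;c[:300,396:]=cv2.resize(B,(400,300),interpolation=cv2.INTER_AREA)
c[300:500,396:696]=cv2.resize(S[3][170:250,170:290],(300,200),interpolation=cv2.INTER_CUBIC)
cv2.imwrite('pics/m3.png',c[:,:,::-1]);np.save('pics/c3.npy',np.array([W[0],W[1],np.tile(W[2],(3,1))]))
print(ctrl.observe()['joint_pos'])
E
```

```text
t: 6.58
tcp_pos: [434.9, 211.1, 219.4]
tool_rot: [0.576, 0.817, -0.001, -0.0]
wrist_force: [0.6, 0.4, 0.4]
grip_width: 0.533
gripper_force: 0.0
t: 7.2
tcp_pos: [527.1, 176.4, 217.6]
tool_rot: [0.869, 0.495, -0.001, -0.0]
wrist_force: [-0.3, 0.1, 0.1]
grip_width: 0.32
gripper_force: 0.0
t: 7.82
tcp_pos: [618.3, 141.9, 217.4]
tool_rot: [0.997, 0.082, -0.001, 0.0]
wrist_force: [0.4, -0.4, 0.5]
grip_width: 0.32
gripper_force: 0.0
t: 8.45
tcp_pos: [709.5, 107.4, 217.3]
tool_rot: [0.938, -0.347, -0.001, 0.001]
wrist_force: [0.8, -0.1, -0.8]
grip_width: 0.322
gripper_force: 0.0
t: 8.7
tcp_pos: [708.7, 108.2, 217.8]
tool_rot: [0.939, -0.343, -0.001, 0.0]
wrist_force: [-0.3, 0.0, -0.3]
grip_width: 0.316
gripper_force: 0.0
[-5.77489145e-03  3.89550001e-01  1.35465948e+00 -2.33073574e-05
  1.39775156e+00  2.26619859e+00]
```

View pics/m3.png

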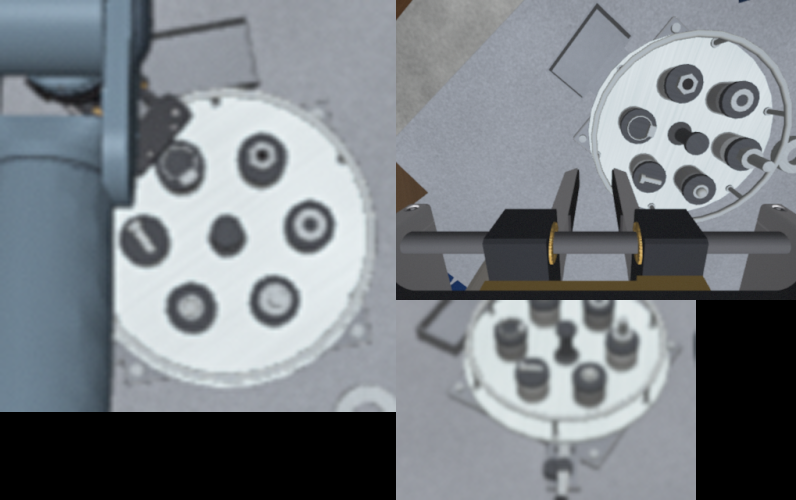

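```bash
python3 -m jog '{"rot":[[0,0,0],[0,0,0],[0,0,0],[0,0,0],[0,0,0]],"delta_pos":[[0.1,0.1,-4.5],[0,0,-4.5],[0,0,-3],[0,0,-2],[0,0,-1.4]],"fingers":[3,3,3,3,3]}' 15
python3 -m jog '{"rot":[[0,0,0],[0,0,0],[0,0,0],[0,0,0],[0,0,0]],"delta_pos":[[0,0,0],[0,0,0],[0,0,0],[0,0,0],[0,0,0]],"fingers":[3,0.4,0.4,0.4,0.4]}' 15
```

```text
t: 9.48
tcp_pos: [710.4, 109.3, 64.1]
tool_rot: [0.939, -0.344, 0.0, -0.0]
wrist_force: [-1.3, 0.3, 0.4]
grip_width: 0.317
gripper_force: 0.0
t: 10.1
tcp_pos: [711.2, 108.9, 65.7]
tool_rot: [0.939, -0.344, 0.001, -0.0]
wrist_force: [-0.3, -0.7, 4.3]
grip_width: 0.091
gripper_force: 15.0
```

```bash
python3 -m jog '{"rot":[[0,0,0.0873],[0,0,0.0873],[0,0,0.0873],[0,0,0.0873],[0,0,0.0873]],"delta_pos":[[-1.02,0.8,0],[-1.08,0.7,0],[-1.14,0.61,0],[-1.19,0.5,0],[-1.23,0.4,0]],"fingers":[0.4,0.4,0.4,0.4,0.4]}' 20
python3 -m jog '{"rot":[[0,0,0.0873],[0,0,0.0873],[0,0,0.0873],[0,0,0.0873],[0,0,0.0873]],"delta_pos":[[-1.26,0.29,0],[-1.28,0.18,0],[-1.29,0.07,0],[-1.29,-0.05,0],[-1.28,-0.16,0]],"fingers":[0.4,0.4,0.4,0.4,0.4]}'
```

```text
t: 10.72
tcp_pos: [654.7, 138.8, 65.7]
tool_rot: [0.991, -0.131, 0.002, 0.0]
wrist_force: [1.7, -2.1, 3.3]
grip_width: 0.093
gripper_force: 20.0
t: 11.35
tcp_pos: [591.0, 142.0, 65.7]
tool_rot: [0.996, 0.087, 0.002, 0.001]
wrist_force: [1.6, -3.8, 2.7]
grip_width: 0.091
gripper_force: 20.0
```

Low forces; tracking well. Continue.

```bash
python3 -m jog '{"rot":[[0,0,0.0873],[0,0,0.0873],[0,0,0.0873],[0,0,0.0873],[0,0,0.0873]],"delta_pos":[[-1.26,-0.27,0],[-1.24,-0.38,0],[-1.2,-0.48,0],[-1.15,-0.59,0],[-1.1,-0.68,0]],"fingers":[0.4,0.4,0.4,0.4,0.4]}'
python3 -m jog '{"rot":[[0,0,0.0873],[0,0,0.0873],[0,0,0.0873],[0,0,0.0873],[0,0,0.0873]],"delta_pos":[[-1.03,-0.78,0],[-0.96,-0.86,0],[-0.88,-0.94,0],[-0.79,-1.02,0],[-0.7,-1.08,0]],"fingers":[0.4,0.4,0.4,0.4,0.4]}'
python3 -m jog '{"rot":[[0,0,0.0873],[0,0,0.0873],[0,0,0.0873],[0,0,0.0873],[0,0,0.0873]],"delta_pos":[[-0.61,-1.14,0],[-0.5,-1.19,0],[-0.4,-1.23,0],[-0.29,-1.26,0],[-0.18,-1.28,0]],"fingers":[0.4,0.4,0.4,0.4,0.4]}'
python3 -m jog '{"rot":[[0,0,0.0873],[0,0,0.0873],[0,0,0.0873],[0,0,0.0873],[0,0,0.0873]],"delta_pos":[[-0.07,-1.29,0],[0.05,-1.29,0],[0.16,-1.28,0],[0.27,-1.26,0],[0.38,-1.24,0]],"fingers":[0.4,0.4,0.4,0.4,0.4]}'
python3 -m jog '{"rot":[[0,0,0],[0,0,0]],"delta_pos":[[0,0,0],[0,0,0]],"fingers":[0.4,0.4]}'
python3 - <<'E'
from geo import *
T=cam('top');S=cam('side');W=cam('wrist')
x=ctrl.observe()['tcp_pos'][:2]-[615,-4];print(x,np.hypot(*x),np.degrees(np.arctan2(*x[::-1])))
c=np.zeros((600,800,3),np.uint8)
c[:400,:400]=cv2.resize(T[3][100:200,205:305],(400,400),interpolation=cv2.INTER_CUBIC)
c[:400,400:]=cv2.resize(S[3][150:250,175:275],(400,400),interpolation=cv2.INTER_CUBIC)
c[400:,:266]=cv2.resize(W[3],(266,200),interpolation=cv2.INTER_AREA)
cv2.imwrite('pics/m4.png',c[:,:,::-1])
E
```

```text
t: 11.98
tcp_pos: [531.9, 117.9, 65.7]
tool_rot: [0.954, 0.3, 0.002, 0.001]
wrist_force: [3.4, -2.4, 2.3]
grip_width: 0.085
gripper_force: 20.0
t: 12.6
tcp_pos: [488.5, 71.3, 65.7]
tool_rot: [0.866, 0.5, 0.002, 0.001]
wrist_force: [6.5, -0.3, 1.3]
grip_width: 0.087
gripper_force: 20.0
t: 13.22
tcp_pos: [468.9, 10.4, 65.7]
tool_rot: [0.738, 0.675, 0.002, 0.002]
wrist_force: [4.5, 0.9, 0.1]
grip_width: 0.087
gripper_force: 20.0
t: 13.85
tcp_pos: [476.8, -53.0, 65.7]
tool_rot: [0.574, 0.819, 0.002, 0.002]
wrist_force: [4.4, 4.0, 1.4]
grip_width: 0.09
gripper_force: 20.0
t: 14.1
tcp_pos: [476.7, -52.6, 65.7]
tool_rot: [0.576, 0.818, 0.001, 0.002]
wrist_force: [4.4, 2.5, 1.7]
grip_width: 0.088
gripper_force: 20.0
[-138.36555307  -48.49616333] 146.61822579408982 -160.68479140422565
```

View pics/m4.png

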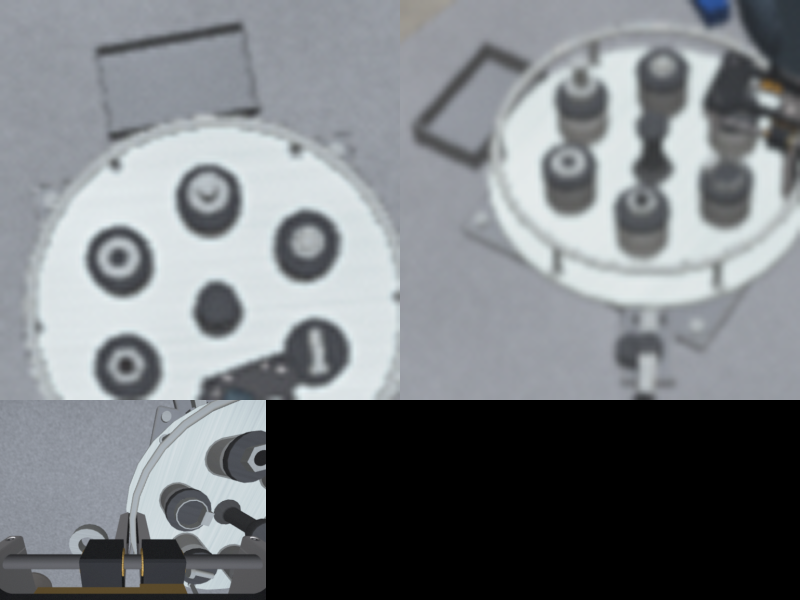

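```bash
python3 - <<'E'
from geo import *
from scipy.optimize import least_squares
T=cam('top');S=cam('side')
w=lambda x,y,z:back(T,(x/4+205-.38,y/4+100-.38),z)[:2]
s=lambda x,y,z:back(S,((x-400)/4+175-.38,y/4+150-.38),z)[:2]
L=np.array([w(x,y,94) for x,y in[(209,198),(120,260),(127,367),(307,244),(317,351)]]);k=np.array([0,1,2,-1,-2])*np.pi/3
M=np.array([s(x,y,94) for x,y in[(581,90),(568,163),(641,204),(726,184),(663,66)]]);km=np.array([0,1,2,3,-1])*np.pi/3
for P,kk in((L,k),(M,km)):
    f=lambda q:(P-q[:2]-85*np.c_[np.cos(q[2]+kk),np.sin(q[2]+kk)]).ravel()
    r=least_squares(f,[615,-4,0]);print(r.x[:2],np.degrees(r.x[2]),r.fun.round(1))
    A=[w(*p,30) for p in[(110,137),(262,111),(98,51),(242,25)]]
    for m in((A[0]+A[1])/2,(A[2]+A[3])/2):
        d=m-r.x[:2];print(' front',m,np.hypot(*d),np.degrees(np.arctan2(d[1],d[0])))
B=[s(*p,30) for p in[(477,165),(415,130),(487,45)]]
print(B, np.degrees(np.arctan2(*(B[1]-B[0])[::-1])),np.degrees(np.arctan2(*(B[1]-B[2])[::-1]))-90)
print('grip?',w(209,178,140))
E
```

```text
[616.13340657  -5.08762512] 4.761154528145316 [-0.3 -0.2 -0.6 -0.8  0.6  0.3 -0.4  0.5  0.8  0.2]
 front [775.32684498  22.00265231] 161.48199269378276 9.657627179888452
 front [848.05127412  35.49557318] 235.44191061170764 9.92566336174838
[616.03242214  -4.364289  ] 2.9379278732696754 [ 3.6 -1.3 -1.6  1.2  0.2 -3.1 -5.2  3.8  2.9 -0.5]
 front [775.32684498  22.00265231] 161.4618491858205 9.398571845400047
 front [848.05127412  35.49557318] 235.41783340850557 9.748016757741665
[array([754.75868873,  96.9066424 ]), array([831.82639095, 105.44906274]), array([857.12835254, -21.74969509])] 6.325020696351583 11.250240714062272
grip? [706.45916338   1.05463103]
```

```bash
python3 -m jog '{"rot":[[0,0,0.0436],[0,0,0.0436],[0,0,0],[0,0,0],[0,0,0]],"delta_pos":[[0.23,-0.61,0],[0.26,-0.6,0],[0,0,0],[0,0,0],[0,0,0]],"fingers":[0.4,0.4,0.4,0.4,0.4]}'
python3 - <<'E'
from geo import *
T=cam('top');S=cam('side')
c=np.zeros((600,800,3),np.uint8)
c[:400,:400]=cv2.resize(T[3][100:200,205:305],(400,400),interpolation=cv2.INTER_CUBIC)
c[:400,400:]=cv2.resize(S[3][170:270,175:275],(400,400),interpolation=cv2.INTER_CUBIC)
c[400:,:400]=cv2.resize(T[3][180:230,170:270],(400,200),interpolation=cv2.INTER_CUBIC)
cv2.imwrite('pics/m5.png',c[:,:,::-1])
E
```

```text
t: 14.98
tcp_pos: [481.4, -64.4, 65.6]
tool_rot: [0.539, 0.842, 0.001, 0.002]
wrist_force: [4.5, 3.5, 2.9]
grip_width: 0.091
gripper_force: 20.0
```

View pics/m5.png

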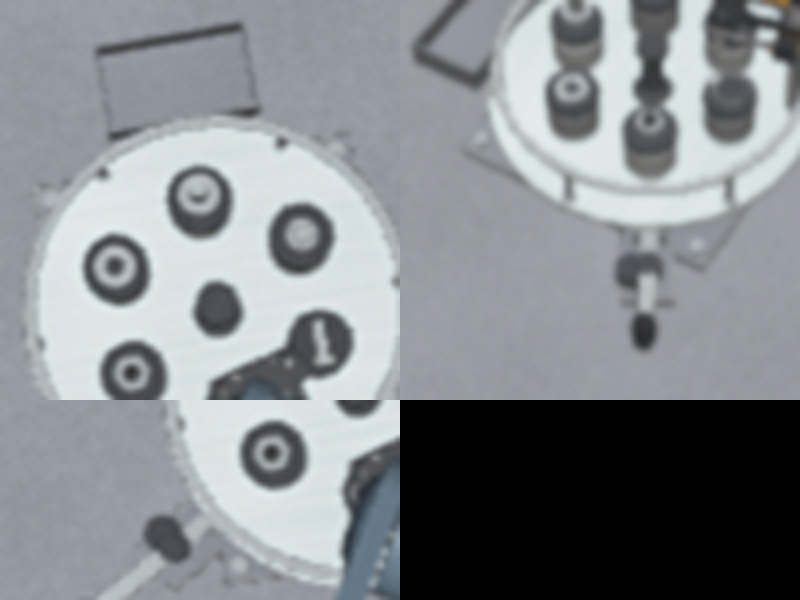

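```bash
python3 - <<'E'
from geo import *
from scipy.optimize import least_squares
T=cam('top');S=cam('side')
w=lambda x,y,z:back(T,(x/4+205-.38,y/4+100-.38),z)[:2]
s=lambda x,y,z:back(S,((x-400)/4+175-.38,y/4+170-.38),z)[:2]
L=np.array([w(x,y,94) for x,y in[(200,199),(116,269),(132,373),(301,237),(321,343)]]);k=np.array([0,1,2,-1,-2])*np.pi/3
r=least_squares(lambda q:(L-q[:2]-85*np.c_[np.cos(q[2]+k),np.sin(q[2]+k)]).ravel(),[615,-4,0]);print(r.x[:2],np.degrees(r.x[2]),r.fun.round(1))
g=s(644,326,75);p=np.array([615.5,-4.7])+196*np.array([np.cos(np.radians(129.9)),np.sin(np.radians(129.9))])
print('grip',g,'pivot',p,'lever deg',np.degrees(np.arctan2(*(g-p)[::-1]))-39.9)
E
```

```text
[616.15117715  -4.93461396] 9.481900183963697 [-0.3 -0.2 -1.2 -0.6  1.5  0.5 -0.5  0.8  0.5 -0.4]
grip [434.11566523 214.38969478] pivot [489.77587221 145.66436976] lever deg 89.10379432087788
```

Bolt jar at 9.5° against the front at about 9.8°, and the lever at about 89°. The rail is gripped and still, so I'm handing in.

```bash
python3 -c "
from rig import hand_in
print(hand_in())"
```

```text
the job is handed in; nothing more can be done
None
```

The job is handed in: the lever was swung to about 89°, and the wheel-bolt jar sits about 0.4° from the front by the top camera, with the gripper still holding the rail at 20 N; the verdict was not shown.

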